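Balance the centrifuge rotor

TASK

The six-place centrifuge rotor is loaded out of balance: every tube must sit directly across the hub from the other tube of its own kind (long, middle-sized, short). Rearrange the tubes, parking them in the empty tube block on the way because they cannot stand on the bench, until all six are back in the rotor, each opposite its twin and fully home in its sleeve. Never tip a tube over, and leave the film roll and the oil bottle where they stand.

Things in the scene. Friction and masses are not known exactly. Their poses are not given: they have to be found in the camera images.
- tall_1: One of two long centrifuge tubes, 124 mm long, 100 g: white body 27 mm across whose lowest 13 mm taper to an 8 mm tip (it cannot stand alone); grey cap 29 mm across, 26 mm high, flat-topped, finely ribbed. Origin at the tip, z up along the tube. Seated in a sleeve or block hole its top is 78 mm above the rim. Starts in a rotor sleeve.
- tall_2: One of two long centrifuge tubes, 124 mm long, 100 g: white body 27 mm across whose lowest 13 mm taper to an 8 mm tip (it cannot stand alone); grey cap 29 mm across, 26 mm high, flat-topped, finely ribbed. Origin at the tip, z up along the tube. Seated in a sleeve or block hole its top is 78 mm above the rim. Starts in a rotor sleeve.
- mid_1: One of two middle-sized centrifuge tubes, 104 mm long, 80 g: white body 27 mm across whose lowest 13 mm taper to an 8 mm tip (it cannot stand alone); grey cap 29 mm across, 26 mm high, smooth, its top 10 mm domed. Origin at the tip, z up along the tube. Seated in a sleeve or block hole its top is 58 mm above the rim. Starts in a rotor sleeve.
- mid_2: One of two middle-sized centrifuge tubes, 104 mm long, 80 g: white body 27 mm across whose lowest 13 mm taper to an 8 mm tip (it cannot stand alone); grey cap 29 mm across, 26 mm high, smooth, its top 10 mm domed. Origin at the tip, z up along the tube. Seated in a sleeve or block hole its top is 58 mm above the rim. Starts in a rotor sleeve.
- short_1: One of two short centrifuge tubes, 84 mm long, 60 g: white body 27 mm across whose lowest 13 mm taper to an 8 mm tip (it cannot stand alone); grey cap 29 mm across, 26 mm high, its top 7 mm a narrow 13 mm bright hexagon nut on a flat shoulder. Origin at the tip, z up along the tube. Seated in a sleeve or block hole its top is 38 mm above the rim. Starts in a rotor sleeve.
- short_2: One of two short centrifuge tubes, 84 mm long, 60 g: white body 27 mm across whose lowest 13 mm taper to an 8 mm tip (it cannot stand alone); grey cap 29 mm across, 26 mm high, its top 7 mm a narrow 13 mm bright hexagon nut on a flat shoulder. Origin at the tip, z up along the tube. Seated in a sleeve or block hole its top is 38 mm above the rim. Starts in a rotor sleeve.
- rotor: Six-place rotor, fixed on a black foot: hub (26 mm knob, top at z = 60 mm) with six arms, each bearing an upright steel sleeve. Origin on the bench under the hub, z up. Sleeve axes: 75 mm from the hub axis at 0, 60, .. 300 degrees from the rotor's x. Each sleeve: rim z = 56 mm, 48 mm across outside; bore 33 mm, flared to 42 mm at the mouth; floor (seated tip) z = 10 mm. It does not turn.
- block: Grey tube block, 58 x 132 mm, 56 mm high, on a 68 x 142 mm foot, fixed on the bench, with two empty holes that take any tube. Origin at the centre of its underside, z up, long side along its y. Hole axes at x = 0, y = -37.5 and +37.5 mm; bore 33 mm, chamfered to 41 mm at the mouth; floor at z = 10 mm, rim at z = 56 mm.
- film_roll: Bystander: white roll of sealing film standing on end, 62 mm in diameter, 51 mm high. Origin at the centre of its underside.
- oil_bottle: Bystander: small bottle with a black cap and a yellow label, 38 mm in diameter, 84 mm high, standing upright. Origin at the centre of its underside. Near it a fixed joystick on posts rises 193 mm above the bench (world x 0.56 to 0.67, y 0.00 to 0.08), and the fixed microscope stands to the left (y over 0.25; eyepieces at x 0.40 to 0.52, y over 0.27, z 0.48 to 0.58): keep the arm clear of both.
Things that resemble listed ones, but are neither listed nor needed, are in the scene too. Leave any green or pink look-alike of the tall_2 alone.

How it is judged:
By the outcome, as a careful person would: the job done as asked, in the order asked, and still so for the second after the job is handed in, with the robot touching nothing.
It also fails if it takes over 101 s, if anything falls off the work surface, if the arm or the gripper's body presses on something with over 40 N, if the wrist force passes 120 N, or if a joint passes its speed limit or range.

ROBOT

A 6-joint arm with a two-finger parallel gripper is mounted at the origin on a cart in front of the work surface, level with it; the furniture and walls round the work are solid. World frame = base frame: x ahead of the robot, y to its left, z up, the work surface at z = 0. Lengths are in m, angles in rad, forces in N, time in s.
With the tool pointing down it reaches from about 0.3 to 0.775 m from the base axis. Payload 14.6 kg.
Tool frame: the origin (TCP) lies midway between the tips of the shut fingers; the grasp point (between the pads) lies 19 mm behind it (ctrl.pinch_z is the distance from the TCP to the grasp point, in m); z points along the fingers, y is the line along which they close (so a half turn about z gives the same grasp; the last joint's range is limited). The gripper opens to 94 mm and grips with 3 to 60 N. Pads are 16 mm wide; open, the fingers measure 119 mm over their backs; the gripper's body (75 mm by 177 mm) begins 78 mm behind the grasp point.
Start: joints at [1.22, 0.3, 1.521, -0, 1.321, -0.067], TCP at [0.154, 0.528, 0.205] pointing down, gripper open.
Joint ranges: [-3.03, 3.03], [-0.79, 2.21], [0.23, 2.52], [-1.04, 4.18], [0, 3.07], [-2.55, 2.55]. Speed limits (rad/s): [2.22, 2.22, 2.57, 3.14, 3.14, 3.14].

INTERFACE

Orientations are given as [roll, pitch, yaw] about the fixed x, y, z axes, in that order (R = Rz(yaw) Ry(pitch) Rx(roll)).
In Python, from station import ctrl gives the robot as it stands.
- The arm moves only by the tool jog_arm, never from a script. Its argument "motion" is a list of rows, each a list of 7 numbers: the shift along the tool's x, y, z in m, then the turn, a rotation vector about the tool's x, y, z in rad, then the opening, from -1 (shut) to 1 (fully open). In form: [[tx, ty, tz, rx, ry, rz, gripper], ...]. A call has 1 to 5 rows; each row shifts and turns the commanded pose from where the row before left it, along the tool's axes as they then stand; what a row does not reach is not made up. A row lasts 1/10 s, in which the tool goes at most 50 mm and 8.59 degrees, less where a joint would pass 70% of its speed; a pose out of reach is approached as far as the arm can. A call is refused whole if a number of a shift passes 0.05 or a number of a turn 0.15, either way. A call with a gripper value outside its range is refused whole. The fingers move at their own pace and stop on an object; "squeeze" is the grip in N (left out, the last holds). Time passes only in rows, so rows that do not move let the fingers close. It gives the time, the measured TCP pose, the force, the opening and the grip force at its end, in the units of the state.
- ctrl.get_obs(): the state, without advancing time (a new reading comes with each control period).
- ctrl.camera(name): name is "scene" or "side" or "wrist"; returns the picture (400x640x3 uint8, red, green, blue); there is no depth.
- ctrl.camera_model(name): a dict with "intrinsics" (3x3 intrinsics, pixels), "k1" (the pictures are not rectified: a ray, as slopes to the right and down, at radius r is drawn at 1 + k1 r^2 times it, then the intrinsics apply), "rvec" (rotation vector, rad) and "tvec" (3), from world to camera coordinates, as OpenCV has them. Camera axes: x right, y down, z forward; pixel columns grow to the right and rows downward; lengths in m; the calibration is good to about 2 mm. A picture is of the moment at which its call begins: read the wrist's pose just before it. camera_model takes no time and is no camera call; for the wrist camera it gives the pose at the moment of the call.
- ctrl.hand_in(): hands the job in; it is judged then, once.
The state is a dict: "time_s": time; "qpos": joint angles; "joint_vel": joint speeds; "tau": joint torques, N m; "ee_pos": TCP position; "eef_rot": TCP orientation; "force": force on the tool from outside, world axes, zero at the start; "moment": the same for the moment, N m; "grip_width": finger opening in m; "grip_force": force on a finger pad.
Only numpy, scipy, OpenCV 4.12 (cv2) and the standard library are available. Lean on these libraries where they do the work, as an engineer would, in place of code of your own. Each camera call takes 0.05 s, during which the arm holds its last target. There are 200 camera calls.

## Working session

There is one attempt and no reset: what is moved stays moved. The work goes in short steps, Python scripts to look and compute and a tool call to move; the robot and the scene stay as the last step left them, time stands still between calls to the robot, and variables do not carry over. Pictures are saved under pics/ and viewed, at most 14 in all, crops included, and the job is handed in when it is done.

Besides the shell and the picture viewer there is one more tool, called after ">>>" as a command line: name --pt "numbers of a row" for each row, then --argument value for the rest. jog_arm: Moves the arm, as the interface text tells. Its arguments: {"type":"object","properties":{"motion":{"type":"array"},"squeeze":{"type":"number"}},"required":["motion"]}

```bash
ls; mkdir -p pics
python3 - <<'E'
from station import ctrl
import cv2
for n in("scene","side"):
    im=ctrl.camera(n); cv2.imwrite(f"pics/{n}0.png",im[:,:,::-1])
    print(n,ctrl.camera_model(n))
print(ctrl.get_obs(),ctrl.pinch_z)
E
```

```text
pics
scene {'intrinsics': array([[467.86975264,   0.        , 318.01903933],
       [  0.        , 467.86975264, 202.03754292],
       [  0.        ,   0.        ,   1.        ]]), 'k1': -0.11994125254609456, 'rvec': array([ 2.03920562, -1.29621026,  0.51930151]), 'tvec': array([-0.31579758,  0.39541413,  0.63275741])}
side {'intrinsics': array([[373.68732898,   0.        , 327.6917695 ],
       [  0.        , 373.68732898, 202.56084629],
       [  0.        ,   0.        ,   1.        ]]), 'k1': 0.019581707980297288, 'rvec': array([ 0.68651988, -2.4822862 ,  1.32761192]), 'tvec': array([0.48239226, 0.22844058, 0.58543717])}
{'time_s': 0.1, 'qpos': array([ 1.22038249e+00,  3.00416940e-01,  1.52150435e+00, -1.26922124e-06,
        1.32070502e+00, -6.66123592e-02]), 'joint_vel': array([-0.00151894, -0.00077896, -0.00064033, -0.00027184,  0.00020779,
       -0.00066805]), 'tau': array([ 2.88951553e-03, -5.32645404e+01, -3.53277576e+01,  7.09863100e-02,
        2.35110271e-02, -1.28463350e-05]), 'ee_pos': array([0.15393394, 0.52777822, 0.2049485 ]), 'eef_rot': array([-3.14056121e+00, -6.75765433e-05,  2.85779145e+00]), 'force': array([-0.31748412, -0.68272678, -0.2573765 ]), 'moment': array([ 0.05489424, -0.01775491,  0.04007778]), 'grip_force': 0.0, 'grip_width': 0.09375083323893849} 0.0188
```

View pics/scene0.png

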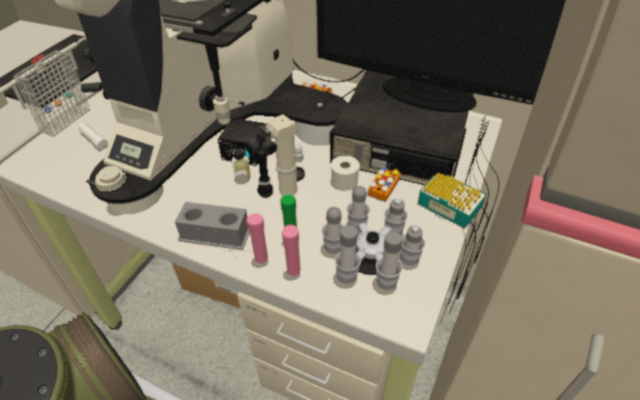

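View pics/side0.png

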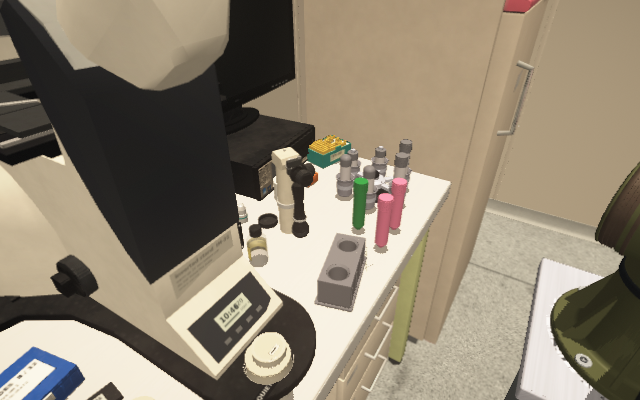

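The scene picture shows the rotor around (372,240) with six grey-capped tubes. The block is at (212,222). The look-alikes are pink at (258,240) and (291,250) and green at (289,212). The bottle is at (242,165) and the film roll at (345,170). Next I'll take a close crop and locate the rotor.

```bash
cat > h.py <<'E'
import numpy as np, cv2
from station import ctrl
def cam(n,m=None):
    m=m or ctrl.camera_model(n); R=cv2.Rodrigues(m["rvec"])[0]
    return m["intrinsics"],m["k1"],R,np.array(m["tvec"]).ravel()
def ray(n,px,m=None):
    K,k,R,t=cam(n,m); d=np.array([k,0,0,0,0.])
    p=cv2.undistortPoints(np.float64([[px]]),K,d,None,None)[0,0]
    return -R.T@t, R.T@np.array([p[0],p[1],1])
def onz(n,px,z,m=None):
    c,d=ray(n,px,m); return c+d*(z-c[2])/d[2]
def proj(n,P,m=None):
    K,k,R,t=cam(n,m); return cv2.projectPoints(np.float64(P).reshape(-1,1,3),cv2.Rodrigues(R)[0],t,K,np.array([k,0,0,0,0.]))[0].reshape(-1,2)
E
python3 - <<'E'
from h import *
a=cv2.imread("pics/scene0.png")[175:300,310:435]; a=cv2.resize(a,None,fx=4.5,fy=4.5,interpolation=cv2.INTER_CUBIC)
b=cv2.imread("pics/side0.png")[130:225,330:425]; b=cv2.resize(b,None,fx=2.3,fy=2.3,interpolation=cv2.INTER_CUBIC)
o=np.zeros((a.shape[0],a.shape[1]+b.shape[1],3),np.uint8); o[:,:a.shape[1]]=a; o[:b.shape[0],a.shape[1]:]=b
cv2.imwrite("pics/crop1.png",o); print(o.shape)
for p in [(372,237)]: print(onz("scene",p,.06))
for p in [(178,226),(178,206),(247,210),(245,243),(194,214),(231,217)]: print(onz("scene",p,.056))
for n in("scene","side"):print(n,ray(n,(320,200)))
print(onz("side",(347,243),.056),onz("side",(338,275),.056))
E
```

```text
(562, 780, 3)
[ 0.54179725 -0.20401463  0.06      ]
[0.41347802 0.14920438 0.056     ]
[0.4581278  0.18355786 0.056     ]
[0.50772969 0.04833277 0.056     ]
[0.43245467 0.00640924 0.056     ]
[0.45356086 0.13964877 0.056     ]
[0.47795386 0.0671062  0.056     ]
scene (array([-0.01218974, -0.36895276,  0.72124036]), array([ 0.63959577,  0.31333472, -0.7019797 ]))
side (array([0.23437691, 0.55693519, 0.51236191]), array([ 0.44060978, -0.70891407, -0.55115741]))
[0.47817978 0.06889698 0.056     ] [0.45142427 0.15103965 0.056     ]
```

View pics/crop1.png

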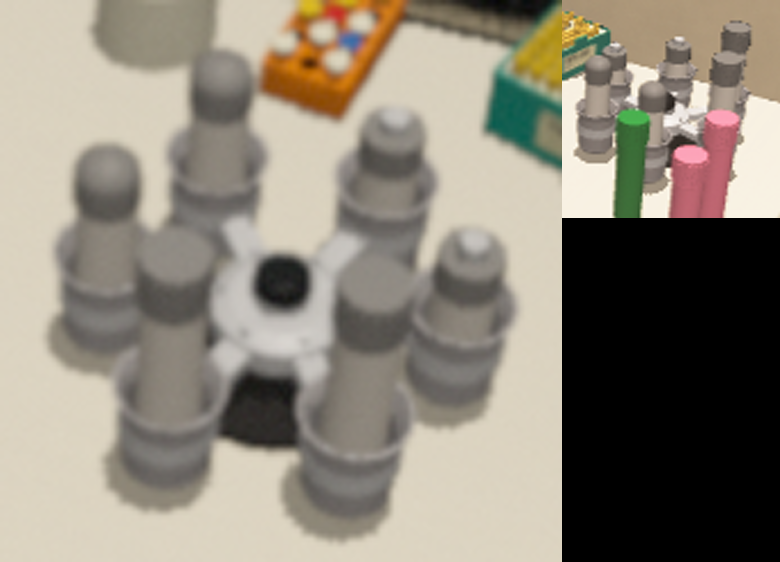

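The crop shows, going round: M(221,80), S(390,130), S(470,250), T(375,290), T(175,255), M(105,175), so twins are adjacent. The green and pink tubes in the side view are the look-alikes and I'll leave them alone. Keeping one of each kind in place leaves a 3-cycle, so four moves. Now I'll measure the rotor in both views.

```bash
cat > fit.py <<'E'
from h import *
from scipy.optimize import least_squares
names=["M0","S1","S2","T3","T4","M5"]
zs=[.114,.094,.094,.134,.134,.114]
a=[(221,68),(395,117),(475,243),(376,282),(176,252),(105,162)]
sc=[(x/4.5+310-.4,y/4.5+175-.4) for x,y in a]
b=[(598,59),(615,46),(677,41),(736,28),(727,60),(652,87)]
sd=[((x-562)/2.3+330-.3,y/2.3+130-.3) for x,y in b]
P=np.array([onz("scene",p,z) for p,z in zip(sc,zs)]); Q=np.array([onz("side",p,z) for p,z in zip(sd,zs)])
for n,p,q in zip(names,P,Q): print(n,p[:2].round(4),q[:2].round(4))
def fit(P):
    def f(v):
        k=np.arange(6); a=v[2]-k*np.pi/3
        return (P[:,:2]-np.c_[v[0]+.075*np.cos(a),v[1]+.075*np.sin(a)]).ravel()
    r=least_squares(f,[*P[:,:2].mean(0),np.arctan2(*(P[0]-P.mean(0))[1::-1])])
    return r.x,(np.hypot(*r.fun.reshape(6,2).T)*1e3).round(1)
print(fit(P),fit(Q),fit((P+Q)/2))
print(onz("scene",(281/4.5+310-.4,268/4.5+175-.4),.06))
for px,z in [((256,217),.12),((290,230),.12),((289,199),.12)]: print("pink/green",onz("scene",px,z))
for px,z in [((385,197),.12),((399,182),.12),((361,181),.12)]: print("side",onz("side",px,z))
E
python3 fit.py
```

```text
M0 [ 0.5965 -0.1526] [ 0.6022 -0.1493]
S1 [ 0.6192 -0.2239] [ 0.6198 -0.2226]
S2 [ 0.5642 -0.2762] [ 0.5663 -0.2703]
T3 [ 0.4938 -0.2546] [ 0.4947 -0.2521]
T4 [ 0.4768 -0.1819] [ 0.4754 -0.1775]
M5 [ 0.5261 -0.1308] [ 0.5289 -0.1238]
(array([ 0.54611432, -0.20333413,  0.77401668]), array([3.7, 0.9, 0.5, 1.8, 3.2, 1.4])) (array([ 0.5478704 , -0.19925549,  0.76039971]), array([1.7, 2.2, 2. , 1.7, 0.8, 3. ])) (array([ 0.54699236, -0.20129481,  0.76714879]), array([2.4, 1.3, 0.9, 1.3, 1.5, 1.9]))
[ 0.54842236 -0.20157203  0.06      ]
pink/green [ 0.44956813 -0.01562377  0.12      ]
pink/green [ 0.44759186 -0.08506751  0.12      ]
pink/green [ 0.51430629 -0.04761899  0.12      ]
side [ 0.44629776 -0.0219104   0.12      ]
side [ 0.44444014 -0.08941745  0.12      ]
side [ 0.51310244 -0.05233743  0.12      ]
```

```bash
cat > plan.py <<'E'
import sys; from h import *
# usage: plan.py grip  x,y,z,yawdeg,nrows ...
def run(g,wps):
    o=ctrl.get_obs(); p=np.array(o["ee_pos"]); yaw=o["eef_rot"][2]
    print("t %.1f p %s rpy %s w %.4f F %s gf %.1f"%(o["time_s"],p.round(4),np.round(o["eef_rot"],3),o["grip_width"],o["force"].round(1),o["grip_force"]))
    for w in wps:
        x,y,z,yd,n=w; n=int(n); rows=[]
        for k in range(n):
            r=n-k; d=(np.array([x,y,z])-p)/r
            dy=(np.radians(yd)-yaw+np.pi)%(2*np.pi)-np.pi; dy/=r
            A=np.array([[np.cos(yaw),np.sin(yaw),0],[np.sin(yaw),-np.cos(yaw),0],[0,0,-1]])
            s=np.round(A@d,3); t=round(-dy,2 if k<n-1 else 3)
            p=p+A.T@s; yaw-=t
            rows.append([*map(float,s+0.),0,0,t+0.,g])
        for i in range(0,n,5): print(str(rows[i:i+5]).replace(" ",""))
        if max(max(map(abs,r[:3])) for r in rows)>.05: print("TOO FAR")
if __name__=="__main__":
    run(float(sys.argv[1]),[list(map(float,a.split(","))) for a in sys.argv[2:]])
E
python3 - <<'E'
from h import *
for px in [(268,350),(315,345),(245,399),(225,100)]: print(onz("side",px,.02))
for px in [(110,178),(150,197),(92,180)]: print(onz("scene",px,.03))
print("film",onz("scene",(345,163),.051),"bottle",onz("scene",(242,155),.08))
E
python3 plan.py 1 .24,.31,.25,180,5 .34,.08,.25,190,5 .50,-.129,.25,194,5 .5294,-.1287,.2,194,1
```

```text
[0.48160059 0.30761671 0.02      ]
[0.4262727  0.26465214 0.02      ]
[0.46211086 0.3805933  0.02      ]
[ 1.32774753 -0.49300273  0.02      ]
[0.48246403 0.40904178 0.03      ]
[0.47267423 0.27947988 0.03      ]
[0.45917915 0.44458267 0.03      ]
film [ 0.72718228 -0.07020709  0.051     ] bottle [0.62779629 0.13202262 0.08      ]
t 0.1 p [0.1539 0.5278 0.2049] rpy [-3.141 -0.     2.858] w 0.0938 F [-0.3 -0.7 -0.3] gf 0.0
[[-0.029,-0.037,-0.009,0,0,np.float64(-0.06),1.0],[-0.026,-0.039,-0.009,0,0,np.float64(-0.06),1.0],[-0.024,-0.04,-0.009,0,0,np.float64(-0.05),1.0],[-0.022,-0.041,-0.009,0,0,np.float64(-0.06),1.0],[-0.02,-0.043,-0.009,0,0,np.float64(-0.054),1.0]]
[[-0.02,-0.046,0.0,0,0,np.float64(-0.03),1.0],[-0.019,-0.047,0.0,0,0,np.float64(-0.04),1.0],[-0.017,-0.047,0.0,0,0,np.float64(-0.03),1.0],[-0.015,-0.048,0.0,0,0,np.float64(-0.04),1.0],[-0.013,-0.048,0.0,0,0,np.float64(-0.034),1.0]]
[[-0.024,-0.047,0.0,0,0,np.float64(-0.01),1.0],[-0.024,-0.047,0.0,0,0,np.float64(-0.02),1.0],[-0.023,-0.047,0.0,0,0,np.float64(-0.01),1.0],[-0.022,-0.048,0.0,0,0,np.float64(-0.02),1.0],[-0.022,-0.047,0.0,0,0,np.float64(-0.01),1.0]]
[[-0.028,-0.007,0.05,0,0,np.float64(0.0),1.0]]
```

>>> jog_arm --pt "-0.029 -0.037 -0.009 0 0 -0.06 1" --pt "-0.026 -0.039 -0.009 0 0 -0.06 1" --pt "-0.024 -0.04 -0.009 0 0 -0.05 1" --pt "-0.022 -0.041 -0.009 0 0 -0.06 1" --pt "-0.02 -0.043 -0.009 0 0 -0.054 1"

```text
time_s: 0.6
ee_pos: [0.2403, 0.3081, 0.2506]
eef_rot: [-3.141, -0.0, -3.138]
force: [1.1, -0.4, -0.2]
grip_width: 0.0942
grip_force: 0.0
```

>>> jog_arm --pt "-0.02 -0.046 0 0 0 -0.03 1" --pt "-0.019 -0.047 0 0 0 -0.04 1" --pt "-0.017 -0.047 0 0 0 -0.03 1" --pt "-0.015 -0.048 0 0 0 -0.04 1" --pt "-0.013 -0.048 0 0 0 -0.034 1"

```text
time_s: 1.1
ee_pos: [0.3399, 0.0789, 0.2506]
eef_rot: [-3.142, 0.001, -2.966]
force: [1.7, 1.1, -0.1]
grip_width: 0.0942
grip_force: 0.0
```

```bash
sed -i 's/t=round(-dy/t=round(-float(dy)/' plan.py; python3 plan.py 0.1 .50,-.129,.25,194,6 .5294,-.1287,.17,194,3
```

```text
t 1.1 p [0.3399 0.0789 0.2506] rpy [-3.142e+00  1.000e-03 -2.966e+00] w 0.0942 F [ 1.7  1.1 -0.1] gf 0.0
[[-0.02,-0.039,0.0,0,0,-0.01,0.1],[-0.02,-0.039,0.0,0,0,-0.01,0.1],[-0.019,-0.039,0.0,0,0,-0.01,0.1],[-0.019,-0.039,0.0,0,0,-0.01,0.1],[-0.019,-0.04,0.0,0,0,-0.01,0.1]]
[[-0.018,-0.04,0.001,0,0,-0.018,0.1]]
[[-0.01,-0.002,0.027,0,0,0.0,0.1],[-0.01,-0.002,0.026,0,0,0.0,0.1],[-0.009,-0.002,0.027,0,0,0.0,0.1]]
```

>>> jog_arm --pt "-0.02 -0.039 0 0 0 -0.01 0.1" --pt "-0.02 -0.039 0 0 0 -0.01 0.1" --pt "-0.019 -0.039 0 0 0 -0.01 0.1" --pt "-0.019 -0.039 0 0 0 -0.01 0.1" --pt "-0.019 -0.04 0 0 0 -0.01 0.1"

```text
time_s: 1.6
ee_pos: [0.4734, -0.0944, 0.2502]
eef_rot: [3.141, -0.0, -2.917]
force: [0.5, 0.8, 0.7]
grip_width: 0.0575
grip_force: 0.0
```

>>> jog_arm --pt "-0.018 -0.04 0.001 0 0 -0.018 0.1" --pt "-0.01 -0.002 0.027 0 0 0 0.1" --pt "-0.01 -0.002 0.026 0 0 0 0.1" --pt "-0.009 -0.002 0.027 0 0 0 0.1" --pt "0 0 0 0 0 0 0.1"

```text
time_s: 2.1
ee_pos: [0.5277, -0.1261, 0.1658]
eef_rot: [3.138, -0.005, -2.899]
force: [-0.4, -0.3, 0.3]
grip_width: 0.052
grip_force: 0.0
```

```bash
python3 - <<'E'
from h import *
m=ctrl.camera_model("wrist"); a=ctrl.camera("wrist")[:,:,::-1].copy()
b=ctrl.camera("scene")[:,:,::-1].copy()
cv2.imwrite("pics/w1.png",a)
print("M5 proj",proj("wrist",[[.5294,-.1287,.114]],m),"hub",proj("wrist",[[.5475,-.2015,.06]],m))
cv2.imwrite("pics/s1.png",b)
E
python3 plan.py .1 .5294,-.1287,.17,194,2
```

```text
M5 proj [[314.39282451 217.91173297]] hub [[241.37486678 203.41583867]]
t 2.2 p [ 0.5286 -0.1265  0.1699] rpy [ 3.141e+00 -1.000e-03 -2.899e+00] w 0.0517 F [-0.2  0.6  0.7] gf 0.0
[[0.0,-0.001,0.0,0,0,0.0,0.1],[0.0,-0.001,0.0,0,0,-0.002,0.1]]
```

View pics/w1.png

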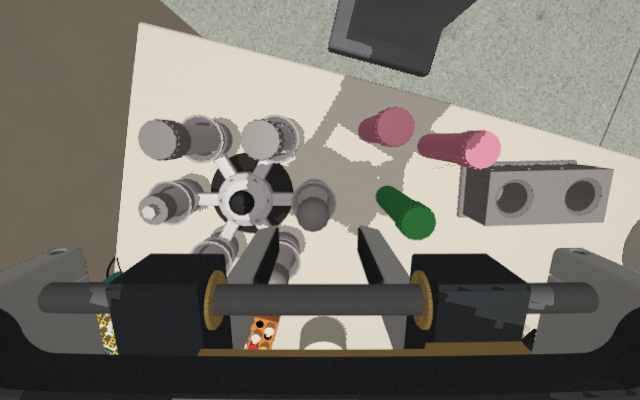

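View pics/s1.png

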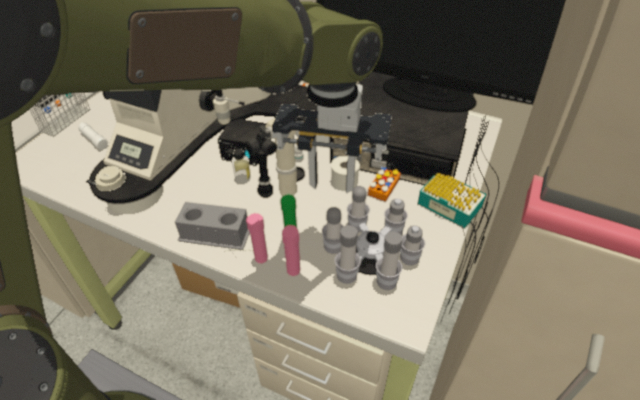

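The wrist view confirms the layout: hub knob (240,202), M5 cap (314,208), T tops (163,140) and (262,139), S2 nut (151,211), block holes (514,198) and (583,196), green at (415,222). I'll check the model against the wrist view and locate the block holes.

Run:
```python
from h import *
m=ctrl.camera_model("wrist"); a=cv2.imread("pics/w1.png")
H=np.array([.5475,-.2015])
for n,k,z in [("S2",2,.094),("T3",3,.134),("T4",4,.134),("M5",5,.114)]:
    t=.767-k*np.pi/3; print(n,proj("wrist",[[*(H+.075*np.array([np.cos(t),np.sin(t)])),z]],m)[0].round(1))
print("T3",onz("wrist",(164,140),.134,m)[:2],"T4",onz("wrist",(262.5,139),.134,m)[:2],"S2",onz("wrist",(151,211),.094,m)[:2])
g=cv2.cvtColor(a,cv2.COLOR_BGR2GRAY)
for p in [(514,198),(583,196)]: print(onz("wrist",p,.056,m)[:2])
cv2.imwrite("pics/w1c.png",cv2.resize(np.hstack([a[110:240,130:340],a[150:280,440:620]]),None,fx=2,fy=2,interpolation=cv2.INTER_CUBIC))
```

```text
S2 [153.4 209.5]
T3 [162.  137.7]
T4 [263.5 137.2]
M5 [315.4 215.4]
T3 [ 0.49478251 -0.25191368] T4 [ 0.47686132 -0.18122396] S2 [ 0.56756032 -0.27635278]
[0.47659206 0.0735718 ]
[0.45624743 0.1462985 ]
```

View pics/w1c.png

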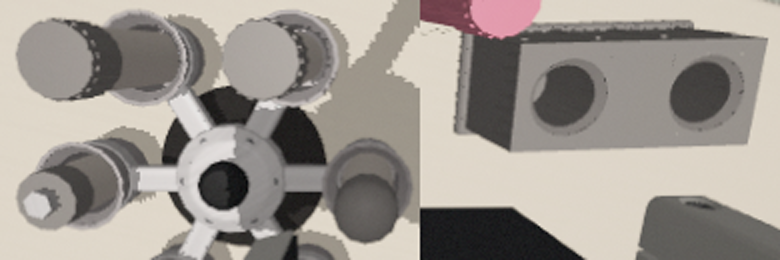

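```bash
python3 - <<'E'
import io,contextlib
with contextlib.redirect_stdout(io.StringIO()):
    from fit import *
m=ctrl.camera_model("wrist")
W={2:((149,213),.094),3:((156.5,139.5),.134),4:((260.3,139.5),.134),5:((313,214),.114)}
R=[]
for s,A in (("scene",P),("side",Q)): R+= [(k,A[k][:2]) for k in range(6)]
ww=[(k,onz("wrist",p,z,m)[:2]) for k,(p,z) in W.items()]
for k,p in ww: print(k,p)
def f(v,R):
    return np.concatenate([p-(v[:2]+.075*np.array([np.cos(v[2]-k*np.pi/3),np.sin(v[2]-k*np.pi/3)])) for k,p in R])
for D in (ww,R+ww):
    r=least_squares(f,[.547,-.2,.77],args=(D,)); print(r.x,(np.hypot(*r.fun.reshape(-1,2).T)*1e3).round(1))
print(onz("wrist",(241.5,202.5),.06,m))
for p in [(514.5,198),(583.5,194.5)]: print(onz("wrist",p,.056,m)[:2])
E
python3 plan.py .1 .5294,-.1287,.12,194,3
```

```text
2 [ 0.56994453 -0.27798233]
3 [ 0.49573759 -0.25742559]
4 [ 0.47759673 -0.18271957]
5 [ 0.52867105 -0.13094645]
[ 0.54935952 -0.20387311  0.78507887] [2.  0.8 1.8 1.4]
[ 0.54760508 -0.20201921  0.77491547] [5.6 1.8 2.5 0.2 1.5 3.2 1.  0.4 4.4 2.5 4.4 5.6 5.  3.4 2.4 1.6]
[ 0.54925276 -0.20305583  0.06      ]
[0.47646138 0.07409727]
[0.45461414 0.14610754]
t 2.2 p [ 0.5286 -0.1265  0.1699] rpy [ 3.141e+00 -1.000e-03 -2.899e+00] w 0.0517 F [-0.2  0.6  0.7] gf 0.0
[[0.0,-0.001,0.017,0,0,0.0,0.1],[0.0,-0.001,0.016,0,0,0.0,0.1],[0.0,0.0,0.017,0,0,-0.002,0.1]]
```

```bash
python3 plan.py .1 .5298,-.1299,.12,194.4,3 .5298,-.1299,.076,194.4,4
```

```text
t 2.2 p [ 0.5286 -0.1265  0.1699] rpy [ 3.141e+00 -1.000e-03 -2.899e+00] w 0.0517 F [-0.2  0.6  0.7] gf 0.0
[[0.0,-0.001,0.017,0,0,0.0,0.1],[0.0,-0.001,0.016,0,0,0.0,0.1],[0.0,-0.002,0.017,0,0,-0.009,0.1]]
[[0.0,0.0,0.011,0,0,0.0,0.1],[0.0,0.0,0.011,0,0,0.0,0.1],[0.0,0.0,0.011,0,0,0.0,0.1],[0.0,0.0,0.011,0,0,0.0,0.1]]
```

>>> jog_arm --pt "0 -0.001 0.017 0 0 0 0.1" --pt "0 -0.001 0.016 0 0 0 0.1" --pt "0 -0.002 0.017 0 0 -0.009 0.1" --pt "0 0 0.011 0 0 0 0.1" --pt "0 0 0.011 0 0 0 0.1"

```text
time_s: 2.7
ee_pos: [0.5301, -0.1306, 0.0983]
eef_rot: [-3.141, 0.002, -2.891]
force: [0.4, -0.8, -0.7]
grip_width: 0.0518
grip_force: 0.0
```

>>> jog_arm --pt "0 0 0.011 0 0 0 0.1" --pt "0 0 0.011 0 0 0 0.1" --pt "0 0 0 0 0 0 0.1" --pt "0 0 0 0 0 0 -1" --pt "0 0 0 0 0 0 -1" --squeeze 20

```text
time_s: 3.2
ee_pos: [0.5301, -0.1305, 0.076]
eef_rot: [-3.141, 0.001, -2.89]
force: [0.0, -0.2, -0.3]
grip_width: 0.0394
grip_force: 0.0
```

>>> jog_arm --pt "0 0 0 0 0 0 -1" --pt "0 0 0 0 0 0 -1" --pt "0 0 0 0 0 0 -1"

```text
time_s: 3.5
ee_pos: [0.53, -0.1305, 0.0759]
eef_rot: [-3.141, 0.001, -2.89]
force: [-0.8, -0.5, 3.2]
grip_width: 0.0283
grip_force: 20.0
```

```bash
python3 plan.py -1 .53,-.1305,.235,194.4,5 .477,.072,.235,180,7 .477,.072,.135,180,4 .477,.072,.077,180,5
```

```text
t 3.5 p [ 0.53   -0.1305  0.0759] rpy [-3.141e+00  1.000e-03 -2.890e+00] w 0.0283 F [-0.8 -0.5  3.2] gf 20.0
[[0.0,0.0,-0.032,0,0,0.0,-1.0],[0.0,0.0,-0.032,0,0,0.0,-1.0],[0.0,0.0,-0.032,0,0,0.0,-1.0],[0.0,0.0,-0.032,0,0,0.0,-1.0],[0.0,0.0,-0.031,0,0,0.0,-1.0]]
[[0.0,0.03,0.0,0,0,0.04,-1.0],[0.001,0.03,0.0,0,0,0.04,-1.0],[0.003,0.03,0.0,0,0,0.03,-1.0],[0.003,0.03,0.0,0,0,0.04,-1.0],[0.005,0.029,0.0,0,0,0.03,-1.0]]
[[0.005,0.029,0.0,0,0,0.04,-1.0],[0.007,0.029,0.0,0,0,0.031,-1.0]]
[[0.0,0.0,0.025,0,0,0.0,-1.0],[0.0,0.0,0.025,0,0,0.0,-1.0],[0.0,0.0,0.025,0,0,0.0,-1.0],[0.0,0.0,0.025,0,0,0.0,-1.0]]
[[0.0,0.0,0.012,0,0,0.0,-1.0],[0.0,0.0,0.011,0,0,0.0,-1.0],[0.0,0.0,0.012,0,0,0.0,-1.0],[0.0,0.0,0.011,0,0,0.0,-1.0],[0.0,0.0,0.012,0,0,0.0,-1.0]]
```

>>> jog_arm --pt "0 0 -0.02 0 0 0 -1" --pt "0 0 -0.03 0 0 0 -1" --pt "0 0 -0.035 0 0 0 -1" --pt "0 0 -0.037 0 0 0 -1" --pt "0 0 -0.037 0 0 0 -1"

```text
time_s: 4.0
ee_pos: [0.5294, -0.1304, 0.2359]
eef_rot: [3.141, -0.0, -2.89]
force: [-0.2, -1.2, -0.6]
grip_width: 0.0285
grip_force: 20.0
```

>>> jog_arm --pt "0 0.03 0 0 0 0.04 -1" --pt "0.001 0.03 0 0 0 0.04 -1" --pt "0.003 0.03 0 0 0 0.03 -1" --pt "0.003 0.03 0 0 0 0.04 -1" --pt "0.005 0.029 0 0 0 0.03 -1"

```text
time_s: 4.5
ee_pos: [0.4913, 0.0155, 0.2344]
eef_rot: [3.142, -0.0, -3.072]
force: [0.3, 0.5, -2.1]
grip_width: 0.0282
grip_force: 20.0
```

>>> jog_arm --pt "0.005 0.029 0 0 0 0.04 -1" --pt "0.007 0.029 0 0 0 0.031 -1" --pt "0 0 0.03 0 0 0 -1" --pt "0 0 0.03 0 0 0 -1" --pt "0 0 0 0 0 0 -1"

```text
time_s: 5.0
ee_pos: [0.4752, 0.0718, 0.1714]
eef_rot: [-3.141, -0.006, -3.141]
force: [-0.8, -0.5, -0.5]
grip_width: 0.0281
grip_force: 20.0
```

```bash
python3 - <<'E'
from h import *
a=cv2.resize(ctrl.camera("side")[190:320,280:420,::-1],None,fx=3,fy=3,interpolation=cv2.INTER_CUBIC)
b=cv2.resize(ctrl.camera("scene")[130:260,150:280,::-1],None,fx=3,fy=3,interpolation=cv2.INTER_CUBIC)
o=ctrl.get_obs(); p=o["ee_pos"]; tip=[*p[:2],p[2]-.066]
print("tip exp",proj("side",[tip]),proj("scene",[tip]))
cv2.imwrite("pics/c2.png",np.hstack([a,b]))
E
python3 plan.py -1 .477,.072,.135,180,2 .477,.072,.077,180,5
```

```text
tip exp [[347.86379496 221.33415262]] [[224.59221542 197.287035  ]]
t 5.1 p [0.4771 0.0717 0.1752] rpy [-3.142 -0.    -3.142] w 0.0281 F [-0.3  1.1 -1.2] gf 20.0
[[0.0,0.0,0.02,0,0,0.0,-1.0],[0.0,0.0,0.02,0,0,0.0,-1.0]]
[[0.0,0.0,0.012,0,0,0.0,-1.0],[0.0,0.0,0.012,0,0,0.0,-1.0],[0.0,0.0,0.011,0,0,0.0,-1.0],[0.0,0.0,0.012,0,0,0.0,-1.0],[0.0,0.0,0.011,0,0,0.0,-1.0]]
```

View pics/c2.png

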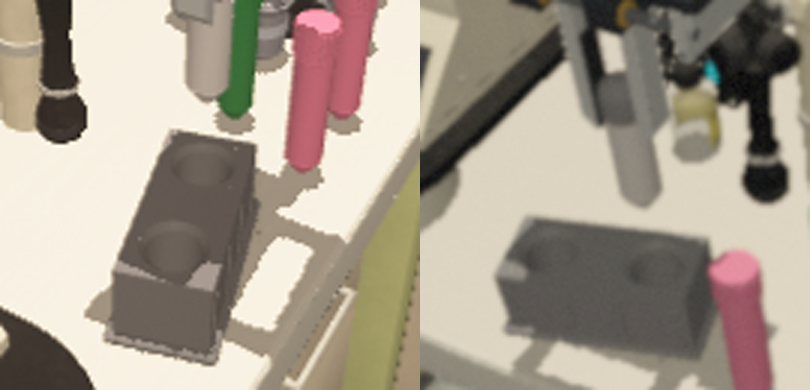

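The tube hangs vertical over the near hole, with the tip seen at side (349,222) and scene (225,198), as predicted. Lowering it now.

>>> jog_arm --pt "0 0 0.02 0 0 0 -1" --pt "0 0 0.02 0 0 0 -1" --pt "0 0 0.012 0 0 0 -1" --pt "0 0 0.012 0 0 0 -1" --pt "0 0 0.011 0 0 0 -1"

```text
time_s: 5.6
ee_pos: [0.4774, 0.0717, 0.0996]
eef_rot: [3.141, 0.001, 3.142]
force: [-0.2, 0.5, -1.2]
grip_width: 0.0283
grip_force: 20.0
```

>>> jog_arm --pt "0 0 0.012 0 0 0 -1" --pt "0 0 0.01 0 0 0 -1" --pt "0 0 0 0 0 0 -1"

```text
time_s: 5.9
ee_pos: [0.4766, 0.0717, 0.0765]
eef_rot: [-3.142, -0.001, -3.141]
force: [-0.6, 0.6, -0.6]
grip_width: 0.0286
grip_force: 20.0
```

>>> jog_arm --pt "0 0 0 0 0 0 0.1" --pt "0 0 0 0 0 0 0.1" --pt "0 0 0 0 0 0 0.1" --pt "0 0 -0.02 0 0 0 0.1" --pt "0 0 -0.04 0 0 0 0.1"

```text
time_s: 6.4
ee_pos: [0.4756, 0.0716, 0.1364]
eef_rot: [-3.141, -0.005, -3.141]
force: [0.1, 0.0, 0.7]
grip_width: 0.0516
grip_force: 0.0
```

```bash
python3 plan.py .1 .477,.072,.20,180,2 .6207,-.2227,.20,74.4,15 .6207,-.2227,.115,74.4,3 .6207,-.2227,.061,74.4,5
```

```text
t 6.4 p [0.4756 0.0716 0.1364] rpy [-3.141 -0.005 -3.141] w 0.0516 F [0.1 0.  0.7] gf 0.0
[[-0.001,0.0,-0.032,0,0,0.0,0.1],[0.0,0.0,-0.032,0,0,0.0,0.1]]
[[-0.01,-0.02,0.0,0,0,0.12,0.1],[-0.012,-0.018,0.0,0,0,0.12,0.1],[-0.014,-0.017,0.0,0,0,0.12,0.1],[-0.016,-0.015,0.0,0,0,0.12,0.1],[-0.018,-0.013,0.0,0,0,0.12,0.1]]
[[-0.019,-0.011,0.0,0,0,0.12,0.1],[-0.02,-0.008,0.0,0,0,0.12,0.1],[-0.021,-0.006,0.0,0,0,0.13,0.1],[-0.022,-0.003,0.0,0,0,0.12,0.1],[-0.022,-0.001,0.0,0,0,0.13,0.1]]
[[-0.021,0.002,0.0,0,0,0.12,0.1],[-0.021,0.005,0.0,0,0,0.13,0.1],[-0.02,0.007,0.0,0,0,0.12,0.1],[-0.02,0.01,0.0,0,0,0.13,0.1],[-0.018,0.013,0.0,0,0,0.123,0.1]]
[[0.0,0.0,0.028,0,0,0.0,0.1],[0.0,0.0,0.029,0,0,0.0,0.1],[0.0,-0.001,0.028,0,0,0.0,0.1]]
[[0.0,0.0,0.011,0,0,0.0,0.1],[0.0,0.0,0.011,0,0,0.0,0.1],[0.0,0.0,0.011,0,0,0.0,0.1],[0.0,0.0,0.011,0,0,0.0,0.1],[0.0,0.0,0.01,0,0,0.0,0.1]]
```

>>> jog_arm --pt "-0.001 0 -0.032 0 0 0 0.1" --pt "0 0 -0.032 0 0 0 0.1"

```text
time_s: 6.6
ee_pos: [0.4779, 0.0718, 0.2033]
eef_rot: [3.142, 0.001, -3.141]
force: [0.4, -0.8, -0.5]
grip_width: 0.0514
grip_force: 0.0
```

>>> jog_arm --pt "-0.01 -0.02 0 0 0 0.12 0.1" --pt "-0.012 -0.018 0 0 0 0.12 0.1" --pt "-0.014 -0.017 0 0 0 0.12 0.1" --pt "-0.016 -0.015 0 0 0 0.12 0.1" --pt "-0.018 -0.013 0 0 0 0.12 0.1"

```text
time_s: 7.1
ee_pos: [0.5272, -0.0277, 0.2018]
eef_rot: [3.141, 0.0, 2.537]
force: [-0.5, 0.2, 0.4]
grip_width: 0.0514
grip_force: 0.0
```

>>> jog_arm --pt "-0.019 -0.011 0 0 0 0.12 0.1" --pt "-0.02 -0.008 0 0 0 0.12 0.1" --pt "-0.021 -0.006 0 0 0 0.13 0.1" --pt "-0.022 -0.003 0 0 0 0.12 0.1" --pt "-0.022 -0.001 0 0 0 0.13 0.1"

```text
time_s: 7.6
ee_pos: [0.5753, -0.1262, 0.2017]
eef_rot: [3.141, 0.0, 1.917]
force: [0.7, -0.1, 0.1]
grip_width: 0.0515
grip_force: 0.0
```

>>> jog_arm --pt "-0.021 0.002 0 0 0 0.12 0.1" --pt "-0.021 0.005 0 0 0 0.13 0.1" --pt "-0.02 0.007 0 0 0 0.12 0.1" --pt "-0.02 0.01 0 0 0 0.13 0.1" --pt "-0.018 0.013 0 0 0 0.123 0.1"

```text
time_s: 8.1
ee_pos: [0.6228, -0.2237, 0.2017]
eef_rot: [3.141, 0.0, 1.293]
force: [-0.7, 0.4, -0.1]
grip_width: 0.0516
grip_force: 0.0
```

```bash
python3 - <<'E'
from h import *
m=ctrl.camera_model("wrist"); a=ctrl.camera("wrist")[:,:,::-1].copy()
cv2.imwrite("pics/w2.png",a)
H=np.array([.5485,-.2025])
for n,k,z in [("hub",None,.06),("M0",0,.114),("S1",1,.094),("S2",2,.094),("T3",3,.134),("T4",4,.134)]:
    t=.775-(k or 0)*np.pi/3; q=H+(0 if k is None else .075)*np.array([np.cos(t),np.sin(t)]); print(n,q,proj("wrist",[[*q,z]],m)[0].round(1))
E
python3 plan.py .1 .6207,-.2227,.115,74.4,3 .6207,-.2227,.061,74.4,5
```

```text
hub [ 0.5485 -0.2025] [249.6 195. ]
M0 [ 0.60208158 -0.15002129] [273.1 136.7]
S1 [ 0.62073868 -0.22266365] [315.1 201.4]
S2 [ 0.5671571  -0.27514236] [280.8 260.3]
T3 [ 0.49491842 -0.25497871] [196.5 278.3]
T4 [ 0.47626132 -0.18233635] [147.6 212.3]
t 8.2 p [ 0.6233 -0.2262  0.2012] rpy [3.141e+00 1.000e-03 1.284e+00] w 0.0516 F [ 1.8 -3.8 -0.6] gf 0.0
[[0.001,-0.001,0.029,0,0,0.0,0.1],[0.001,-0.001,0.029,0,0,-0.01,0.1],[0.001,-0.001,0.028,0,0,-0.004,0.1]]
[[0.0,0.0,0.011,0,0,0.0,0.1],[0.0,0.0,0.011,0,0,0.0,0.1],[0.0,0.0,0.011,0,0,0.0,0.1],[0.0,0.0,0.011,0,0,0.0,0.1],[0.0,0.0,0.01,0,0,0.0,0.1]]
```

View pics/w2.png

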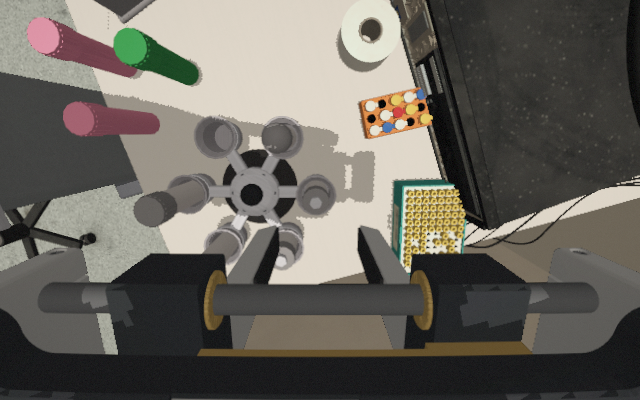

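The wrist view shows the S1 nut at (317,203), the hub at (252,195), M0 at (280,136) and the empty sleeve at (217,137). All are within a couple of mm of the model. Next: descend on S1.

>>> jog_arm --pt "0 0 0 0 0 0 0.1" --pt "0 0 0 0 0 0 0.1"

```text
time_s: 8.35
ee_pos: [0.6223, -0.2222, 0.2014]
eef_rot: [-3.141, -0.0, 1.301]
force: [1.0, 0.1, -0.2]
grip_width: 0.0519
grip_force: 0.0
```

```bash
python3 plan.py .1 .6207,-.2227,.115,74.4,3 .6207,-.2227,.061,74.4,5
```

```text
t 8.3 p [ 0.6223 -0.2222  0.2014] rpy [-3.141 -0.     1.301] w 0.0519 F [ 1.   0.1 -0.2] gf 0.0
[[0.0,0.0,0.029,0,0,0.0,0.1],[0.0,-0.001,0.029,0,0,0.0,0.1],[-0.001,0.0,0.028,0,0,0.003,0.1]]
[[0.0,0.0,0.011,0,0,0.0,0.1],[0.0,0.0,0.011,0,0,0.0,0.1],[0.0,0.0,0.011,0,0,0.0,0.1],[0.0,0.0,0.011,0,0,0.0,0.1],[0.0,0.0,0.01,0,0,0.0,0.1]]
```

>>> jog_arm --pt "0 0 0.029 0 0 0 0.1" --pt "0 -0.001 0.029 0 0 0 0.1" --pt "0 0 0.028 0 0 0 0.1" --pt "0 0 0.011 0 0 0 0.1" --pt "0 0 0.011 0 0 0 0.1"

```text
time_s: 8.85
ee_pos: [0.6217, -0.222, 0.0936]
eef_rot: [3.141, -0.0, 1.3]
force: [0.5, 0.5, 0.5]
grip_width: 0.0518
grip_force: 0.0
```

>>> jog_arm --pt "0 0 0.011 0 0 0 0.1" --pt "0 0 0.011 0 0 0 0.1" --pt "0 0 0.009 0 0 0 0.1" --pt "0 0 0 0 0 0 0.1" --pt "0 0 0 0 0 0 -1" --squeeze 20

```text
time_s: 9.35
ee_pos: [0.6217, -0.2226, 0.0627]
eef_rot: [3.141, 0.0, 1.299]
force: [0.5, 0.4, 0.1]
grip_width: 0.0466
grip_force: 0.0
```

>>> jog_arm --pt "0 0 0 0 0 0 -1" --pt "0 0 0 0 0 0 -1" --pt "0 0 0 0 0 0 -1"

```text
time_s: 9.65
ee_pos: [0.6217, -0.2226, 0.0629]
eef_rot: [3.141, 0.0, 1.299]
force: [0.2, -0.2, 2.0]
grip_width: 0.0274
grip_force: 20.0
```

>>> jog_arm --pt "0 0 -0.02 0 0 0 -1" --pt "0 0 -0.03 0 0 0 -1" --pt "0 0 -0.035 0 0 0 -1" --pt "0 0 -0.037 0 0 0 -1" --pt "0 0 -0.03 0 0 0 -1"

```text
time_s: 10.15
ee_pos: [0.6216, -0.2225, 0.2169]
eef_rot: [3.14, 0.0, 1.299]
force: [0.1, -0.4, -1.1]
grip_width: 0.0276
grip_force: 20.0
```

```bash
python3 plan.py -1 .5298,-.1299,.213,14.4,9
```

```text
t 10.2 p [ 0.6216 -0.2225  0.2169] rpy [3.14  0.    1.299] w 0.0276 F [ 0.1 -0.4 -1.1] gf 20.0
[[0.007,-0.013,0.0,0,0,0.12,-1.0],[0.006,-0.013,0.0,0,0,0.12,-1.0],[0.004,-0.014,0.001,0,0,0.12,-1.0],[0.002,-0.014,0.0,0,0,0.11,-1.0],[0.001,-0.015,0.001,0,0,0.12,-1.0]]
[[-0.001,-0.014,0.0,0,0,0.11,-1.0],[-0.003,-0.014,0.001,0,0,0.12,-1.0],[-0.004,-0.014,0.0,0,0,0.11,-1.0],[-0.006,-0.013,0.001,0,0,0.117,-1.0]]
```

>>> jog_arm --pt "0.007 -0.013 0 0 0 0.12 -1" --pt "0.006 -0.013 0 0 0 0.12 -1" --pt "0.004 -0.014 0.001 0 0 0.12 -1" --pt "0.002 -0.014 0 0 0 0.11 -1" --pt "0.001 -0.015 0.001 0 0 0.12 -1"

```text
time_s: 10.65
ee_pos: [0.57, -0.1703, 0.2127]
eef_rot: [3.141, -0.0, 0.704]
force: [-0.0, -0.5, -0.9]
grip_width: 0.0275
grip_force: 20.0
```

>>> jog_arm --pt "-0.001 -0.014 0 0 0 0.11 -1" --pt "-0.003 -0.014 0.001 0 0 0.12 -1" --pt "-0.004 -0.014 0 0 0 0.11 -1" --pt "-0.006 -0.013 0.001 0 0 0.117 -1" --pt "0 0 0 0 0 0 -1"

```text
time_s: 11.15
ee_pos: [0.5293, -0.1295, 0.2108]
eef_rot: [3.142, -0.0, 0.251]
force: [0.8, -0.5, -1.0]
grip_width: 0.0275
grip_force: 20.0
```

```bash
python3 plan.py -1 .5298,-.1299,.113,14.4,4 .5298,-.1299,.065,14.4,5
```

```text
t 11.2 p [ 0.5293 -0.1295  0.2108] rpy [ 3.142 -0.     0.251] w 0.0275 F [ 0.8 -0.5 -1. ] gf 20.0
[[0.0,0.0,0.024,0,0,0.0,-1.0],[0.0,0.0,0.025,0,0,0.0,-1.0],[0.0,0.0,0.024,0,0,0.0,-1.0],[0.0,0.0,0.025,0,0,-0.001,-1.0]]
[[0.0,0.0,0.01,0,0,0.0,-1.0],[0.0,0.0,0.009,0,0,0.0,-1.0],[0.0,0.0,0.01,0,0,0.0,-1.0],[0.0,0.0,0.009,0,0,0.0,-1.0],[0.0,0.0,0.01,0,0,0.0,-1.0]]
```

>>> jog_arm --pt "0 0 0.024 0 0 0 -1" --pt "0 0.001 0.025 0 0 0 -1" --pt "0 0 0.024 0 0 0 -1" --pt "0 0 0.02 0 0 0 -1" --pt "0 0 0.015 0 0 0 -1"

```text
time_s: 11.65
ee_pos: [0.5302, -0.1316, 0.1011]
eef_rot: [-3.141, 0.001, 0.256]
force: [-0.3, 0.5, -1.0]
grip_width: 0.0278
grip_force: 20.0
```

>>> jog_arm --pt "0 0 0.01 0 0 0 -1" --pt "0 0 0.01 0 0 0 -1" --pt "0 0 0.01 0 0 0 -1" --pt "0 0 0.008 0 0 0 -1" --pt "0 0 0 0 0 0 -1"

```text
time_s: 12.15
ee_pos: [0.5299, -0.1312, 0.0636]
eef_rot: [-3.141, 0.001, 0.252]
force: [-0.5, -0.5, -0.0]
grip_width: 0.0277
grip_force: 20.0
```

>>> jog_arm --pt "0 0 0 0 0 0 0.1" --pt "0 0 0 0 0 0 0.1" --pt "0 0 0 0 0 0 0.1" --pt "0 0 -0.02 0 0 0 0.1" --pt "0 0 -0.04 0 0 0 0.1"

```text
time_s: 12.65
ee_pos: [0.5288, -0.1308, 0.1231]
eef_rot: [-3.139, 0.004, 0.252]
force: [1.3, -0.3, 1.0]
grip_width: 0.0518
grip_force: 0.0
```

>>> jog_arm --pt "0 0 -0.04 0 0 0 0.1" --pt "0 0 -0.04 0 0 0 0.1" --pt "0 0 0 0 0 0 0.1"

```text
time_s: 12.95
ee_pos: [0.532, -0.1318, 0.2102]
eef_rot: [3.137, -0.008, 0.252]
force: [0.9, -1.2, -0.2]
grip_width: 0.0518
grip_force: 0.0
```

```bash
python3 plan.py .1 .4949,-.255,.205,134.4,15
```

```text
t 12.9 p [ 0.532  -0.1318  0.2102] rpy [ 3.137 -0.008  0.252] w 0.0518 F [ 0.9 -1.2 -0.2] gf 0.0
[[-0.004,0.007,0.0,0,0,-0.14,0.1],[-0.005,0.007,0.0,0,0,-0.14,0.1],[-0.006,0.006,0.0,0,0,-0.14,0.1],[-0.007,0.005,0.0,0,0,-0.14,0.1],[-0.008,0.004,0.0,0,0,-0.14,0.1]]
[[-0.008,0.003,0.001,0,0,-0.14,0.1],[-0.008,0.001,0.0,0,0,-0.14,0.1],[-0.009,0.0,0.001,0,0,-0.14,0.1],[-0.009,-0.001,0.0,0,0,-0.14,0.1],[-0.008,-0.002,0.001,0,0,-0.14,0.1]]
[[-0.008,-0.003,0.0,0,0,-0.14,0.1],[-0.007,-0.004,0.001,0,0,-0.14,0.1],[-0.007,-0.005,0.0,0,0,-0.14,0.1],[-0.006,-0.007,0.001,0,0,-0.14,0.1],[-0.005,-0.007,0.0,0,0,-0.134,0.1]]
```

>>> jog_arm --pt "-0.004 0.007 0 0 0 -0.14 0.1" --pt "-0.005 0.007 0 0 0 -0.14 0.1" --pt "-0.006 0.006 0 0 0 -0.14 0.1" --pt "-0.007 0.005 0 0 0 -0.14 0.1" --pt "-0.008 0.004 0 0 0 -0.14 0.1"

```text
time_s: 13.45
ee_pos: [0.5187, -0.1726, 0.2038]
eef_rot: [-3.141, 0.0, 0.958]
force: [-0.2, 0.1, 0.4]
grip_width: 0.0516
grip_force: 0.0
```

>>> jog_arm --pt "-0.008 0.003 0.001 0 0 -0.14 0.1" --pt "-0.008 0.001 0 0 0 -0.14 0.1" --pt "-0.009 0 0.001 0 0 -0.14 0.1" --pt "-0.009 -0.001 0 0 0 -0.14 0.1" --pt "-0.008 -0.002 0.001 0 0 -0.14 0.1"

```text
time_s: 13.95
ee_pos: [0.5055, -0.2135, 0.2009]
eef_rot: [-3.141, -0.0, 1.658]
force: [-1.0, 0.1, 0.0]
grip_width: 0.0517
grip_force: 0.0
```

>>> jog_arm --pt "-0.008 -0.003 0 0 0 -0.14 0.1" --pt "-0.007 -0.004 0.001 0 0 -0.14 0.1" --pt "-0.007 -0.005 0 0 0 -0.14 0.1" --pt "-0.006 -0.007 0.001 0 0 -0.14 0.1" --pt "-0.005 -0.007 0 0 0 -0.134 0.1"

```text
time_s: 14.45
ee_pos: [0.4926, -0.2545, 0.1987]
eef_rot: [-3.141, -0.001, 2.352]
force: [-0.1, 0.6, 0.2]
grip_width: 0.0522
grip_force: 0.0
```

>>> jog_arm --pt "0 0 0 0 0 0 0.1" --pt "0 0 0 0 0 0 0.1"

```text
time_s: 14.65
ee_pos: [0.4929, -0.2541, 0.1991]
eef_rot: [-3.142, -0.0, 2.341]
force: [-0.3, -0.0, 0.7]
grip_width: 0.0519
grip_force: 0.0
```

```bash
python3 - <<'E'
from h import *
m=ctrl.camera_model("wrist"); a=ctrl.camera("wrist")[:,:,::-1].copy()
cv2.imwrite("pics/w3.png",a)
H=np.array([.5485,-.2025])
for n,k,z in [("hub",None,.06),("M0",0,.114),("S2",2,.094),("T3",3,.134),("T4",4,.134),("S5",5,.094)]:
    t=.775-(k or 0)*np.pi/3; q=H+(0 if k is None else .075)*np.array([np.cos(t),np.sin(t)]); print(n,q.round(4),proj("wrist",[[*q,z]],m)[0].round(1))
E
python3 plan.py .1 .4949,-.255,.15,134.4,3 .4949,-.255,.102,134.4,5
```

```text
hub [ 0.5485 -0.2025] [384.6 196.7]
M0 [ 0.6021 -0.15  ] [475.4 208.2]
S2 [ 0.5672 -0.2751] [353.7 262.8]
T3 [ 0.4949 -0.255 ] [318.5 214.6]
T4 [ 0.4763 -0.1823] [363.4 139. ]
S5 [ 0.5298 -0.1299] [434.3 138.3]
t 14.7 p [ 0.493  -0.2539  0.1992] rpy [ 3.142 -0.     2.342] w 0.0518 F [-0.3 -0.   0.2] gf 0.0
[[-0.001,0.0,0.016,0,0,0.0,0.1],[-0.001,0.0,0.017,0,0,0.0,0.1],[0.0,0.001,0.016,0,0,-0.004,0.1]]
[[0.0,0.0,0.01,0,0,0.0,0.1],[0.0,0.0,0.01,0,0,0.0,0.1],[0.0,0.0,0.009,0,0,0.0,0.1],[0.0,0.0,0.01,0,0,0.0,0.1],[0.0,0.0,0.009,0,0,0.0,0.1]]
```

View pics/w3.png

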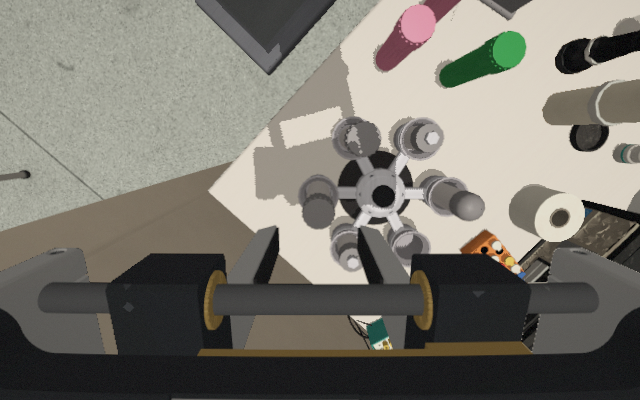

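S now sits in place 5 at (431,138). The T3 cap is at (319,210), near the prediction, and the emptied S1 sleeve is at (408,244). Next: grasp T3.

>>> jog_arm --pt "-0.001 0 0.016 0 0 0 0.1" --pt "-0.001 0 0.017 0 0 0 0.1" --pt "0 0.001 0.016 0 0 -0.004 0.1" --pt "0 0 0.01 0 0 0 0.1" --pt "0 0 0.01 0 0 0 0.1"

```text
time_s: 15.2
ee_pos: [0.4952, -0.2547, 0.13]
eef_rot: [3.142, 0.0, 2.349]
force: [0.0, -0.7, -0.2]
grip_width: 0.0516
grip_force: 0.0
```

>>> jog_arm --pt "0 0 0.009 0 0 0 0.1" --pt "0 0 0.01 0 0 0 0.1" --pt "0 0 0.009 0 0 0 0.1" --pt "0 0 0 0 0 0 0.1" --pt "0 0 0 0 0 0 -1"

```text
time_s: 15.7
ee_pos: [0.4951, -0.2551, 0.1025]
eef_rot: [-3.142, 0.0, 2.35]
force: [0.2, 0.2, -0.3]
grip_width: 0.0468
grip_force: 0.0
```

>>> jog_arm --pt "0 0 0 0 0 0 -1" --pt "0 0 0 0 0 0 -1" --pt "0 0 0 0 0 0 -1"

```text
time_s: 16.0
ee_pos: [0.4952, -0.2552, 0.1028]
eef_rot: [3.142, 0.001, 2.35]
force: [0.6, -0.8, 1.4]
grip_width: 0.0276
grip_force: 20.0
```

>>> jog_arm --pt "0 0 -0.02 0 0 0 -1" --pt "0 0 -0.03 0 0 0 -1" --pt "0 0 -0.035 0 0 0 -1" --pt "0 0 -0.037 0 0 0 -1" --pt "0 0 -0.03 0 0 0 -1"

```text
time_s: 16.5
ee_pos: [0.4951, -0.255, 0.2567]
eef_rot: [3.141, 0.001, 2.35]
force: [-0.7, 0.3, -1.1]
grip_width: 0.0276
grip_force: 20.0
```

```bash
python3 plan.py -1 .6212,-.2226,.253,74.4,9
```

```text
t 16.5 p [ 0.4951 -0.255   0.2567] rpy [3.141e+00 1.000e-03 2.350e+00] w 0.0276 F [-0.7  0.3 -1.1] gf 20.0
[[-0.007,0.013,0.0,0,0,0.12,-1.0],[-0.006,0.013,0.0,0,0,0.12,-1.0],[-0.004,0.014,0.001,0,0,0.12,-1.0],[-0.002,0.014,0.0,0,0,0.12,-1.0],[-0.001,0.014,0.001,0,0,0.11,-1.0]]
[[0.001,0.015,0.0,0,0,0.12,-1.0],[0.003,0.014,0.001,0,0,0.11,-1.0],[0.004,0.014,0.0,0,0,0.12,-1.0],[0.005,0.014,0.001,0,0,0.111,-1.0]]
```

>>> jog_arm --pt "-0.007 0.013 0 0 0 0.12 -1" --pt "-0.006 0.013 0 0 0 0.12 -1" --pt "-0.004 0.014 0.001 0 0 0.12 -1" --pt "-0.002 0.014 0 0 0 0.12 -1" --pt "-0.001 0.014 0.001 0 0 0.11 -1"

```text
time_s: 17.0
ee_pos: [0.5651, -0.2366, 0.2525]
eef_rot: [3.142, -0.0, 1.755]
force: [-0.8, -0.0, -0.9]
grip_width: 0.0276
grip_force: 20.0
```

>>> jog_arm --pt "0.001 0.015 0 0 0 0.12 -1" --pt "0.003 0.014 0.001 0 0 0.11 -1" --pt "0.004 0.014 0 0 0 0.12 -1" --pt "0.005 0.014 0.001 0 0 0.111 -1" --pt "0 0 0 0 0 0 -1"

```text
time_s: 17.5
ee_pos: [0.6224, -0.2224, 0.2496]
eef_rot: [-3.141, -0.0, 1.298]
force: [-0.3, 1.0, -0.7]
grip_width: 0.028
grip_force: 20.0
```

```bash
python3 plan.py -1 .6214,-.2226,.143,74.4,5 .6214,-.2226,.104,74.4,4
```

```text
t 17.5 p [ 0.6224 -0.2224  0.2496] rpy [-3.141 -0.     1.298] w 0.0280 F [-0.3  1.  -0.7] gf 20.0
[[0.0,0.0,0.021,0,0,0.0,-1.0],[0.0,0.0,0.021,0,0,0.0,-1.0],[0.0,0.0,0.022,0,0,0.0,-1.0],[0.0,0.0,0.021,0,0,0.0,-1.0],[0.0,-0.001,0.022,0,0,-0.001,-1.0]]
[[0.0,0.0,0.01,0,0,0.0,-1.0],[0.0,0.0,0.01,0,0,0.0,-1.0],[0.0,0.0,0.009,0,0,0.0,-1.0],[0.0,0.0,0.01,0,0,0.0,-1.0]]
```

>>> jog_arm --pt "0 -0.001 0.021 0 0 0 -1" --pt "0 0 0.021 0 0 0 -1" --pt "0 0 0.022 0 0 0 -1" --pt "0 0 0.021 0 0 0 -1" --pt "0 0 0.018 0 0 0 -1"

```text
time_s: 18.0
ee_pos: [0.6198, -0.2229, 0.1464]
eef_rot: [-3.141, 0.0, 1.302]
force: [0.3, -0.6, -1.7]
grip_width: 0.0278
grip_force: 20.0
```

>>> jog_arm --pt "0 0 0.011 0 0 0 -1" --pt "0 0 0.011 0 0 0 -1" --pt "0 0 0.01 0 0 0 -1" --pt "0 0 0.009 0 0 0 -1" --pt "0 0 0 0 0 0 -1"

```text
time_s: 18.5
ee_pos: [0.6202, -0.2226, 0.1052]
eef_rot: [-3.14, -0.0, 1.299]
force: [-0.8, -0.6, -1.4]
grip_width: 0.0274
grip_force: 20.0
```

>>> jog_arm --pt "0 0 0.002 0 0 0 -1" --pt "0 0 0 0 0 0 0.1" --pt "0 0 0 0 0 0 0.1" --pt "0 0 0 0 0 0 0.1" --pt "0 0 -0.02 0 0 0 0.1"

```text
time_s: 19.0
ee_pos: [0.6197, -0.2223, 0.1224]
eef_rot: [-3.138, -0.001, 1.299]
force: [0.2, -0.4, -0.4]
grip_width: 0.0512
grip_force: 0.0
```

>>> jog_arm --pt "0 0 -0.04 0 0 0 0.1" --pt "0 0 -0.045 0 0 0 0.1" --pt "0 0 0 0 0 0 0.1"

```text
time_s: 19.3
ee_pos: [0.6225, -0.2234, 0.2168]
eef_rot: [3.131, 0.001, 1.299]
force: [0.1, -0.3, -0.3]
grip_width: 0.0519
grip_force: 0.0
```

```bash
python3 plan.py .1 .477,.0716,.205,180,15
```

```text
t 19.3 p [ 0.6225 -0.2234  0.2168] rpy [3.131e+00 1.000e-03 1.299e+00] w 0.0519 F [ 0.1 -0.3 -0.3] gf 0.0
[[0.016,-0.015,0.001,0,0,-0.12,0.1],[0.018,-0.013,0.001,0,0,-0.12,0.1],[0.019,-0.01,0.001,0,0,-0.12,0.1],[0.02,-0.008,0.001,0,0,-0.12,0.1],[0.021,-0.005,0.001,0,0,-0.12,0.1]]
[[0.022,-0.003,0.001,0,0,-0.12,0.1],[0.022,0.0,0.001,0,0,-0.12,0.1],[0.022,0.002,0.001,0,0,-0.13,0.1],[0.021,0.005,0.001,0,0,-0.12,0.1],[0.021,0.008,0.0,0,0,-0.13,0.1]]
[[0.019,0.011,0.001,0,0,-0.12,0.1],[0.018,0.013,0.0,0,0,-0.13,0.1],[0.016,0.015,0.001,0,0,-0.12,0.1],[0.014,0.016,0.0,0,0,-0.13,0.1],[0.013,0.019,0.001,0,0,-0.123,0.1]]
```

>>> jog_arm --pt "0.016 -0.015 0.001 0 0 -0.12 0.1" --pt "0.018 -0.013 0.001 0 0 -0.12 0.1" --pt "0.019 -0.01 0.001 0 0 -0.12 0.1" --pt "0.02 -0.008 0.001 0 0 -0.12 0.1" --pt "0.021 -0.005 0.001 0 0 -0.12 0.1"

```text
time_s: 19.8
ee_pos: [0.5716, -0.1247, 0.2044]
eef_rot: [3.141, 0.0, 1.904]
force: [0.3, -1.1, 0.4]
grip_width: 0.0515
grip_force: 0.0
```

>>> jog_arm --pt "0.022 -0.003 0.001 0 0 -0.12 0.1" --pt "0.022 0 0.001 0 0 -0.12 0.1" --pt "0.022 0.002 0.001 0 0 -0.13 0.1" --pt "0.021 0.005 0.001 0 0 -0.12 0.1" --pt "0.021 0.008 0 0 0 -0.13 0.1"

```text
time_s: 20.3
ee_pos: [0.5224, -0.0259, 0.2003]
eef_rot: [3.141, 0.0, 2.524]
force: [0.9, 0.0, 0.8]
grip_width: 0.0516
grip_force: 0.0
```

>>> jog_arm --pt "0.019 0.011 0.001 0 0 -0.12 0.1" --pt "0.018 0.013 0 0 0 -0.13 0.1" --pt "0.016 0.015 0.001 0 0 -0.12 0.1" --pt "0.014 0.016 0 0 0 -0.13 0.1" --pt "0.013 0.019 0.001 0 0 -0.123 0.1"

```text
time_s: 20.8
ee_pos: [0.4744, 0.0733, 0.1975]
eef_rot: [3.142, 0.001, -3.136]
force: [0.4, 0.2, -0.5]
grip_width: 0.0517
grip_force: 0.0
```

>>> jog_arm --pt "0 0 0 0 0 0 0.1" --pt "0 0 0 0 0 0 0.1"

```text
time_s: 21.0
ee_pos: [0.475, 0.0726, 0.1976]
eef_rot: [-3.141, 0.001, 3.14]
force: [0.2, -0.7, 0.5]
grip_width: 0.052
grip_force: 0.0
```

```bash
python3 plan.py .1 .477,.0716,.12,180,4 .477,.0716,.076,180,4
```

```text
t 21.0 p [0.475  0.0726 0.1976] rpy [-3.141e+00  1.000e-03  3.140e+00] w 0.0520 F [ 0.2 -0.7  0.5] gf 0.0
[[-0.001,0.0,0.019,0,0,0.0,0.1],[0.0,0.0,0.02,0,0,0.0,0.1],[-0.001,-0.001,0.019,0,0,0.0,0.1],[0.0,0.0,0.02,0,0,-0.001,0.1]]
[[0.0,0.0,0.011,0,0,0.0,0.1],[0.0,0.0,0.011,0,0,0.0,0.1],[0.0,0.0,0.011,0,0,0.0,0.1],[0.0,0.0,0.011,0,0,0.0,0.1]]
```

>>> jog_arm --pt "-0.001 0 0.019 0 0 0 0.1" --pt "0 0 0.02 0 0 0 0.1" --pt "-0.001 -0.001 0.019 0 0 0 0.1" --pt "0 0 0.02 0 0 0 0.1" --pt "0 0 0.011 0 0 0 0.1"

```text
time_s: 21.5
ee_pos: [0.4767, 0.0708, 0.107]
eef_rot: [-3.141, -0.001, 3.139]
force: [0.3, -0.2, -0.2]
grip_width: 0.0516
grip_force: 0.0
```

>>> jog_arm --pt "0 0 0.011 0 0 0 0.1" --pt "0 0 0.011 0 0 0 0.1" --pt "0 0 0.01 0 0 0 0.1" --pt "0 0 0 0 0 0 0.1" --pt "0 0 0 0 0 0 -1"

```text
time_s: 22.0
ee_pos: [0.4769, 0.0717, 0.0766]
eef_rot: [-3.142, 0.0, -3.141]
force: [0.3, -0.2, -0.1]
grip_width: 0.0465
grip_force: 0.0
```

>>> jog_arm --pt "0 0 0 0 0 0 -1" --pt "0 0 0 0 0 0 -1" --pt "0 0 0 0 0 0 -1"

```text
time_s: 22.3
ee_pos: [0.477, 0.0717, 0.0768]
eef_rot: [3.142, 0.001, -3.141]
force: [0.0, 0.6, 2.2]
grip_width: 0.0287
grip_force: 20.0
```

>>> jog_arm --pt "0 0 -0.02 0 0 0 -1" --pt "0 0 -0.03 0 0 0 -1" --pt "0 0 -0.035 0 0 0 -1" --pt "0 0 -0.037 0 0 0 -1" --pt "0 0 -0.037 0 0 0 -1"

```text
time_s: 22.8
ee_pos: [0.4765, 0.0716, 0.2371]
eef_rot: [3.142, 0.0, -3.141]
force: [0.3, 0.5, -2.5]
grip_width: 0.0286
grip_force: 20.0
```

```bash
python3 plan.py -1 .4952,-.2552,.233,134.4,10
```

```text
t 22.8 p [0.4765 0.0716 0.2371] rpy [ 3.142  0.    -3.141] w 0.0286 F [ 0.3  0.5 -2.5] gf 20.0
[[-0.002,-0.033,0.0,0,0,0.08,-1.0],[-0.004,-0.032,0.0,0,0,0.08,-1.0],[-0.007,-0.032,0.001,0,0,0.08,-1.0],[-0.01,-0.031,0.0,0,0,0.08,-1.0],[-0.012,-0.03,0.001,0,0,0.08,-1.0]]
[[-0.014,-0.03,0.0,0,0,0.08,-1.0],[-0.017,-0.028,0.001,0,0,0.08,-1.0],[-0.019,-0.027,0.0,0,0,0.08,-1.0],[-0.021,-0.025,0.001,0,0,0.08,-1.0],[-0.023,-0.023,0.0,0,0,0.076,-1.0]]
```

>>> jog_arm --pt "-0.002 -0.033 0 0 0 0.08 -1" --pt "-0.004 -0.032 0 0 0 0.08 -1" --pt "-0.007 -0.032 0.001 0 0 0.08 -1" --pt "-0.01 -0.031 0 0 0 0.08 -1" --pt "-0.012 -0.03 0.001 0 0 0.08 -1"

```text
time_s: 23.3
ee_pos: [0.4863, -0.0923, 0.2337]
eef_rot: [3.142, 0.0, 2.739]
force: [-0.1, -0.3, -0.1]
grip_width: 0.0284
grip_force: 20.0
```

>>> jog_arm --pt "-0.014 -0.03 0 0 0 0.08 -1" --pt "-0.017 -0.028 0.001 0 0 0.08 -1" --pt "-0.019 -0.027 0 0 0 0.08 -1" --pt "-0.021 -0.025 0.001 0 0 0.08 -1" --pt "-0.023 -0.023 0 0 0 0.076 -1"

```text
time_s: 23.8
ee_pos: [0.4953, -0.2562, 0.2314]
eef_rot: [-3.142, -0.0, 2.342]
force: [0.2, -0.0, 0.2]
grip_width: 0.0281
grip_force: 20.0
```

>>> jog_arm --pt "0 0 0 0 0 0 -1" --pt "0 0 0 0 0 0 -1"

```text
time_s: 24.0
ee_pos: [0.4954, -0.255, 0.2312]
eef_rot: [-3.142, -0.001, 2.345]
force: [-0.6, 1.5, -0.2]
grip_width: 0.0283
grip_force: 20.0
```

```bash
python3 plan.py -1 .4952,-.2552,.12,134.4,5 .4952,-.2552,.0775,134.4,5
```

```text
t 24.0 p [ 0.4954 -0.255   0.2312] rpy [-3.142e+00 -1.000e-03  2.345e+00] w 0.0283 F [-0.6  1.5 -0.2] gf 20.0
[[0.0,0.0,0.022,0,0,0.0,-1.0],[0.0,0.0,0.022,0,0,0.0,-1.0],[0.0,0.0,0.022,0,0,0.0,-1.0],[0.0,0.0,0.023,0,0,0.0,-1.0],[0.0,0.0,0.022,0,0,0.0,-1.0]]
[[0.0,0.0,0.009,0,0,0.0,-1.0],[0.0,0.0,0.008,0,0,0.0,-1.0],[0.0,0.0,0.009,0,0,0.0,-1.0],[0.0,0.0,0.008,0,0,0.0,-1.0],[0.0,0.0,0.009,0,0,0.0,-1.0]]
```

>>> jog_arm --pt "0 0 0.022 0 0 0 -1" --pt "0 0 0.022 0 0 0 -1" --pt "0 0 0.022 0 0 0 -1" --pt "0 0 0.023 0 0 0 -1" --pt "0 0 0.022 0 0 0 -1"

```text
time_s: 24.5
ee_pos: [0.4957, -0.2536, 0.1198]
eef_rot: [3.141, 0.0, 2.348]
force: [-0.6, -0.3, -0.3]
grip_width: 0.0284
grip_force: 20.0
```

>>> jog_arm --pt "0 0 0.009 0 0 0 -1" --pt "0 0 0.008 0 0 0 -1" --pt "0 0 0.009 0 0 0 -1" --pt "0 0 0.008 0 0 0 -1" --pt "0 0 0.009 0 0 0 -1"

```text
time_s: 25.0
ee_pos: [0.4958, -0.255, 0.0774]
eef_rot: [3.141, 0.001, 2.346]
force: [-0.1, -1.1, -0.6]
grip_width: 0.0282
grip_force: 20.0
```

>>> jog_arm --pt "0 0 0 0 0 0 -1"

```text
time_s: 25.1
ee_pos: [0.4955, -0.2548, 0.0768]
eef_rot: [-3.142, -0.0, 2.346]
force: [0.8, -0.5, -0.8]
grip_width: 0.0282
grip_force: 20.0
```

Seated height reached. I'll release, retreat up and back toward the robot, then look.

>>> jog_arm --pt "0 0 0 0 0 0 0.1" --pt "0 0 0 0 0 0 0.1" --pt "0 0 0 0 0 0 0.1" --pt "0 0 -0.02 0 0 0 0.1" --pt "0 0 -0.04 0 0 0 0.1"

```text
time_s: 25.6
ee_pos: [0.4944, -0.2541, 0.1358]
eef_rot: [-3.14, -0.005, 2.346]
force: [0.7, -0.3, -0.6]
grip_width: 0.0512
grip_force: 0.0
```

>>> jog_arm --pt "0 0 -0.04 0 0 0 0.1" --pt "0 0 -0.04 0 0 0 0.1" --pt "0 0 -0.03 0 0 0 0.1" --pt "0 0 -0.02 0 0 0 0.1" --pt "0 0 0 0 0 0 0.1"

```text
time_s: 26.1
ee_pos: [0.4963, -0.2552, 0.2704]
eef_rot: [3.14, 0.005, 2.346]
force: [0.2, 0.7, -0.8]
grip_width: 0.0517
grip_force: 0.0
```

Run:
```python
from h import *
m=ctrl.camera_model("wrist"); w=ctrl.camera("wrist")[:,:,::-1]
s=ctrl.camera("scene")[:,:,::-1]; d=ctrl.camera("side")[:,:,::-1]
a=cv2.resize(s[150:300,220:440],(440,300),interpolation=cv2.INTER_CUBIC)
b=cv2.resize(d[120:250,290:430],(320,300),interpolation=cv2.INTER_CUBIC)
c=w[60:300,150:640]; c=cv2.resize(c,(600,294))
o=np.zeros((594,760,3),np.uint8); o[:300,:440]=a; o[:300,440:]=b; o[300:,:600]=c
cv2.imwrite("pics/f1.png",o)
H=np.array([.5485,-.2025])
for n,k,z in [("M0",0,.114),("T1",1,.134),("S2",2,.094),("M3",3,.114),("T4",4,.134),("S5",5,.094)]:
    t=.775-k*np.pi/3; q=H+.075*np.array([np.cos(t),np.sin(t)])
    p=(proj("scene",[[*q,z]])[0]-[220,150])*2; r=(proj("side",[[*q,z]])[0]-[290,120])*[320/140,300/130]+[440,0]
    v=(proj("wrist",[[*q,z]],m)[0]-[150,60])*1.2245+[0,300]; print(n,p.round(),r.round(),v.round())
```

```text
M0 [277.  75.] [567.  81.] [358. 460.]
T1 [358.  69.] [584.  35.] [321. 530.]
S2 [390. 155.] [646.  62.] [239. 516.]
M3 [345. 189.] [702.  67.] [204. 460.]
T4 [258. 162.] [696.  80.] [247. 391.]
S5 [226. 133.] [621. 125.] [319. 391.]
```

View pics/f1.png

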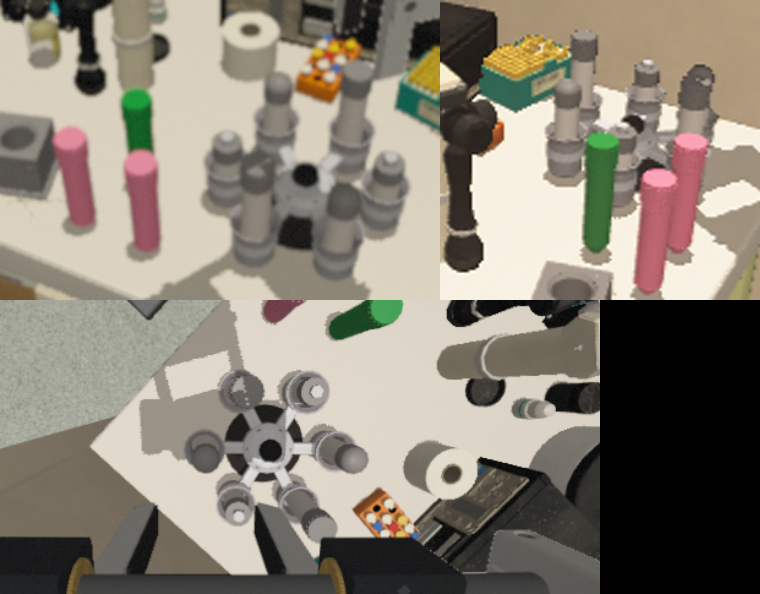

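The ring now reads M, T, S, M, T, S, with every cap at its predicted seated height. In the scene view M is at (277,75), T (355,72), S (388,158), M (343,195), T (258,163) and S (226,140). The bystanders have not moved.

```bash
python3 -c "
from station import ctrl
print(ctrl.hand_in())"
```

```text
the job is handed in; nothing more can be done
None
```

I rearranged the rotor and handed it in: all six tubes are back in the rotor, each opposite its twin and, by the camera check, seated fully. It took about 26 s of robot time with no tube tipped, and the film roll and oil bottle were left where they stood.

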